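# Seat a whetstone in its sharpening board and lock it with the cam lever

## Task

The whetstone lies loose on the sharpening board and has to be locked in place before the scraper can be honed on it. With the fingertips, push it over the board until it lies square in the corner, one long side flat against the fence at the far edge and one end up against the end stop on the left, and swing the wooden cam lever round clockwise until the cam bears hard on the stone's other end and stays there by itself. Only push: pinch and lift nothing, and leave the scraper, the oil bottle and the cup where they are.

Things in the scene. Friction and masses are not known exactly. Their poses are not given: they have to be found in the camera images.
- board: Plywood sharpening board, fixed, 160 (x) by 240 (y) mm; origin under its centre, on the stool's top; working face 18 mm above the origin. At yaw 0 its +x points away from the robot, +y to the robot's left. A wooden fence, 18 mm wide and standing 15 mm above the working face, stands along the left part of the far edge (y = -28 to +119 mm); its inner face is at x = +60 mm.
- end_stop: Wooden end stop at the board's left end, fixed to it: a batten 136 mm long (x), 18 mm wide (y), standing 15 mm above the working face and meeting the fence in a square corner. Origin under its centre; its inner face is 9 mm to -y of that, at y = +100 mm in the board's frame.
- seat (a point): Point on the working face where the whetstone's origin lies when the stone is home in the corner of fence and end stop (x = +39, y = +40 mm in the board's frame; same axes as the board).
- whetstone: Two-layered whetstone, a plain block 42 (x) by 120 (y) by 24 (z) mm, 0.3 to 0.5 kg, loose on the board near its front edge; origin under its centre, long axis y. It slides flat on the board when pushed with 2 to 4 N.
- cam_lever (a joint): Angle of the cam lever, rad: 0 wide open (handle to the right, along the board's -y); grows as it swings clockwise seen from above, drawing the handle towards the robot; end of travel 2.09. With the stone home the cam meets it at about 1.5. The hinge is stiff (about 2 N at the grip point) and stays where it is left.
- cam_pivot (a point): Axis of the lever's bolt on the working face, x = +44, y = -52 mm in the board's frame. The cam is a wooden disc, radius 22 mm, centred 12 mm off this axis; open, it leaves the stone 12 to 16 mm of play along the end. Closing, it pushes the stone the last few mm to the stop; 8 to 15 N at the grip point wedge it tight and it then holds by friction.
- lever_grip (a point): Middle of the lever's handle, 70 mm from the pivot; the lever is 17 mm thick, 1 mm above the working face, this point halfway up. x points outward along the handle, which is 17 mm wide and ends rounded, 23 mm wide, 94 mm from the pivot. To close the lever push on the handle's far side, towards this frame's -y.
- scraper: Bystander: scraper with a steel blade and a taped black handle, 213 mm long, lying at the right end of the stool. Origin under its centre.
- oil_bottle: Bystander: small white bottle with a blue pointed cap, 45 mm wide, 122 mm tall, at the left end of the stool. Origin under its centre.
- cup: Bystander: small pale cup, 62 mm across, 48 mm tall, at the left end of the stool. Origin under its centre.

How it is judged:
By the outcome, as a careful person would: the job done as asked, in the order asked, and still so for the second after the job is handed in, with the robot touching nothing.
It also fails if it takes over 54 s, if anything falls off the work surface, if the arm or the gripper's body presses on something with over 40 N, if the wrist force passes 120 N, or if a joint passes its speed limit or range.

## Robot

A 6-joint arm with a two-finger parallel gripper is mounted at the origin on a cart in front of the work surface, level with it; the furniture and walls round the work are solid. World frame = base frame: x ahead of the robot, y to its left, z up, the work surface at z = 0. Lengths are in m, angles in rad, forces in N, time in s.
With the tool pointing down it reaches from about 0.375 to 0.975 m from the base axis. Payload 3.8 kg.
Tool frame: the origin (TCP) lies at the very end of the fingers, on their centre line; the grasp point (between the pads) lies 19 mm behind it; z points along the fingers, y is the line along which they close (so a half turn about z gives the same grasp; the last joint's range is limited). The gripper opens to 85 mm and grips with 20 to 120 N. Pads are 22 mm wide; open, the fingers measure 114 mm over their backs; the gripper's body (76 mm by 85 mm) begins 54 mm behind the grasp point. The pads swing forward as they close: fully open they stand 13 mm farther back than shut.
Start: joints at [0.628, 0.264, 1.604, -0, 1.274, -0.037], TCP at [0.531, 0.417, 0.231] pointing down, gripper open.
Joint ranges: [-2.63, 2.63], [-0.94, 2.18], [0.31, 2.57], [-1.31, 4.45], [0, 2.66], [-2.55, 2.55]. Speed limits (rad/s): [2.57, 2.57, 3.14, 3.14, 3.14, 3.14].

## Interface

Orientations are given as a rotation vector (axis times angle).
In Python, from workcell import monitor, viewer, job gives the robot as it stands. The module is installed in compiled form; this text tells all that it offers.
- The arm moves only by the tool step_arm, never from a script. Its argument "series" is one flat list of numbers, 4 for each row, row after row: the shift along the tool's x, y, z in m, then the turn about the tool's z in rad. A call has 1 to 8 rows; each row is the pose to reach, as a shift and turn from the pose commanded when the call began, along the tool's axes at that moment; what a row does not reach only later rows make up. A row lasts 1/8 s, in which the tool goes at most 62.5 mm and 10.7 degrees, less where a joint would pass 70% of its speed; a pose out of reach is approached as far as the arm can. A call with a gripper value outside its range is refused whole. "gripper" is the opening, from 0 (shut) to 1 (fully open), set as the call begins (left out, the last holds). The fingers move at their own pace and stop on an object; "newtons" is the grip in N (left out, the last holds). Time passes only in rows, so rows that repeat a pose let the fingers close. It gives the time, the measured TCP pose, the force, the opening and the grip force at its end, in the units of the state.
- monitor.read_state(): the state, without advancing time (a new reading comes with each control period).
- viewer.read_camera(name): name is "scene" or "top"; returns a dict with "image" (400x640x3 uint8, red, green, blue), "intrinsics" (3x3 intrinsics, pixels), "distortion" ([k1, k2, p1, p2, k3] as OpenCV has them; the pictures are not rectified), "T" (4x4, takes a point from camera to world coordinates). Camera axes: x right, y up, looking along -z (the intrinsics and any distortion apply to the point x, -y, -z); pixel columns grow to the right and rows downward; lengths in m; the calibration is good to about 2 mm. A picture is of the moment at which its call begins. There is no depth.
- job.finish_job(): hands the job in; it is judged then, once.
Trained networks look in a picture, given as the dict that the camera call returned (one of the last four; its "shot" number tells which), for a name from the list of things; names that differ only in an ending like _2 or _b are one class to them, and where a whole thing is asked for, a point or a joint stands for the part that bears it (a point fixed in the world has none). Each returns a list of dicts, best first, with "score" (0 to 1); they miss things now and then, are a little off and sometimes report something else, mostly with a low value. They report only what shows in the picture. A call takes as long as a camera call.
- viewer.boxes_of(picture, label): "extent" ([centre column, centre row, width, height] in pixels, round what is visible of it).
- viewer.spot_point(picture, label): "point" ([column, row] in pixels: a listed point, or the origin of a listed thing).
The state is a dict: "time": time; "q": joint angles; "joint_vel": joint speeds; "joint_torque": joint torques, N m; "tool_pos": TCP position; "tcp_rot": TCP orientation; "wrist_force": force on the tool from outside, world axes, zero at the start; "torque": the same for the moment, N m; "width": opening from 0.0 (shut) to 1.0 (fully open); "grip_force": force on a finger pad.
Only numpy, scipy, OpenCV 4.12 (cv2) and the standard library are available. Lean on these libraries where they do the work, as an engineer would, in place of code of your own. Each camera call takes 0.05 s, during which the arm holds its last target. There are 200 camera calls.

## Working session

There is one attempt and no reset: what is moved stays moved. The work goes in short steps, Python scripts to look and compute and a tool call to move; the robot and the scene stay as the last step left them, time stands still between calls to the robot, and variables do not carry over. Pictures are saved under pics/ and viewed, at most 10 in all, crops included, and the job is handed in when it is done.

Besides the shell and the picture viewer there is one more tool, called after "Request:" by a JSON object that holds its "name" and its "arguments", one argument or row to a line. step_arm: Moves the arm, as the interface text tells. Its arguments: {"type":"object","properties":{"series":{"type":"array"},"gripper":{"type":"number"},"newtons":{"type":"number"}},"required":["series"]}

```bash
mkdir -p pics
cat > h.py <<'E'
import numpy as np, cv2
from scipy.spatial.transform import Rotation as R
from workcell import monitor, viewer, job
def ray(p,uv):
    u=cv2.undistortPoints(np.array([[uv]],float),np.array(p["intrinsics"]),np.array(p["distortion"]))[0,0]
    T=np.array(p["T"]); return T[:3,3],T[:3,:3]@np.array([u[0],-u[1],-1])
def at_z(p,uv,z):
    o,d=ray(p,uv); return o+d*(z-o[2])/d[2]
def proj(p,X):
    T=np.array(p["T"]); c=(np.array(X,float).reshape(-1,3)-T[:3,3])@T[:3,:3]; c=c*[1,-1,-1]
    return cv2.projectPoints(c,np.zeros(3),np.zeros(3),np.array(p["intrinsics"]),np.array(p["distortion"]))[0][:,0]
def save(p,n): cv2.imwrite(f"pics/{n}.png",cv2.cvtColor(np.array(p["image"]),cv2.COLOR_RGB2BGR))
E
python3 - <<'E'
from h import *
z=dict(board=0,end_stop=.018,seat=.018,whetstone=.018,cam_pivot=.018,lever_grip=.0275,scraper=0,oil_bottle=0,cup=0)
for n in("top","scene"):
    p=viewer.read_camera(n);save(p,n+"0")
    for k,h in z.items():
        for d in viewer.spot_point(p,k)[:1]: print(n,k,round(d["score"],2),np.round(d["point"]),np.round(at_z(p,d["point"],h),4))
s=monitor.read_state();print(s["tool_pos"],s["tcp_rot"],s["time"],R.from_rotvec(s["tcp_rot"]).as_matrix().round(3))
E
```

```text
top board 0.7 [310. 215.] [0.5439 0.0446 0.    ]
top end_stop 0.57 [267. 229.] [0.5102 0.1458 0.018 ]
top seat 0.82 [291. 200.] [0.5779 0.0888 0.018 ]
top whetstone 0.93 [303. 235.] [0.4954 0.0616 0.018 ]
top cam_pivot 0.74 [327. 193.] [0.594 0.004 0.018]
top scraper 0.95 [430. 204.] [ 0.5647 -0.2445  0.    ]
top oil_bottle 0.57 [204. 179.] [0.6353 0.2993 0.    ]
top cup 0.64 [208. 231.] [0.51   0.2896 0.    ]
scene board 0.62 [314. 213.] [0.5412 0.0482 0.    ]
scene end_stop 0.85 [280. 196.] [0.514  0.1484 0.018 ]
scene seat 0.61 [312. 193.] [0.5777 0.0916 0.018 ]
scene whetstone 0.85 [300. 219.] [0.4947 0.0559 0.018 ]
scene cam_pivot 0.74 [342. 209.] [ 0.5913 -0.0057  0.018 ]
scene lever_grip 0.68 [360. 220.] [ 0.588  -0.0678  0.0275]
scene scraper 0.61 [412. 270.] [ 0.5699 -0.2462  0.    ]
scene oil_bottle 0.62 [272. 150.] [0.635  0.3085 0.    ]
scene cup 0.92 [249. 176.] [0.5149 0.281  0.    ]
[0.53114731 0.41652816 0.23129065] [-1.37464560e+00 -2.82483842e+00 -2.91467066e-05] 1.0 [[-0.617  0.787 -0.   ]
 [ 0.787  0.617  0.   ]
 [ 0.    -0.    -1.   ]]
```

View pics/top0.png

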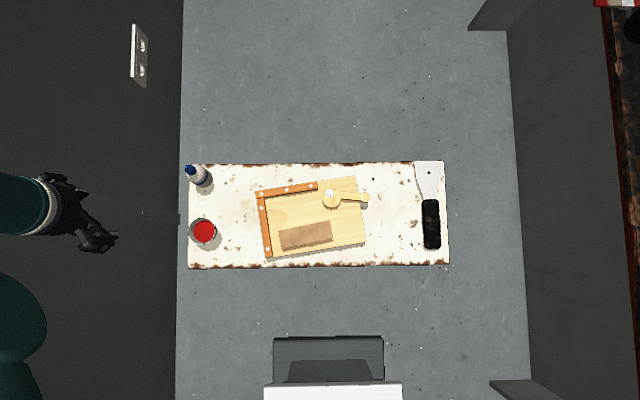

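View pics/scene0.png

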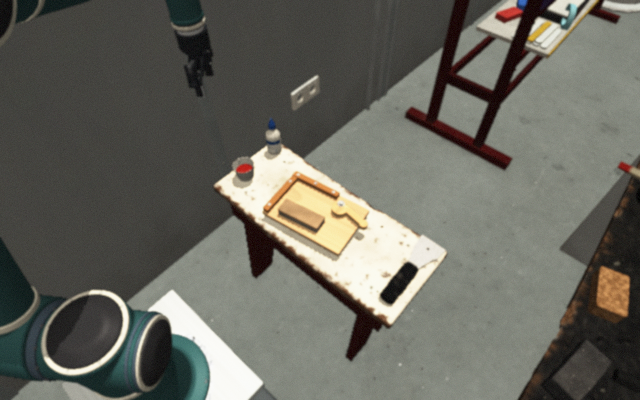

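The top view shows the board at about (310,215), turned by about 9°. The stone is near its front edge at (303,235), the lever is open to the right, and the arm is clear at the left. I'll fit the board pose and check it with an overlay.

```bash
cat >> h.py <<'E'
def bpts(pose,P):
    x,y,t=pose; P=np.array(P,float).reshape(-1,3); c,s=np.cos(t),np.sin(t)
    return np.c_[x+c*P[:,0]-s*P[:,1],y+s*P[:,0]+c*P[:,1],P[:,2]]
E
python3 - <<'E'
from h import *
from scipy.optimize import least_squares
L=dict(board=(0,0,0),end_stop=(-.008,.109,.018),seat=(.039,.04,.018),cam_pivot=(.044,-.052,.018))
obs=[]
ps={n:viewer.read_camera(n) for n in("top","scene")}
for n,p in ps.items():
    for k in L:
        d=viewer.spot_point(p,k)
        if d: obs.append((L[k],at_z(p,d[0]["point"],L[k][2])[:2]))
f=lambda v:np.concatenate([bpts(v,o[0])[0,:2]-o[1] for o in obs])
r=least_squares(f,[.543,.045,.15],loss="soft_l1",f_scale=.004);print(r.x,(r.fun.reshape(-1,2)*1000).round(1))
p=ps["top"];im=np.array(p["image"])
# orange mask and stone mask
hsv=cv2.cvtColor(im,cv2.COLOR_RGB2HSV)
for uv in[(262,225),(300,187),(305,237),(350,230),(350,196)]: print(uv,im[uv[1],uv[0]],hsv[uv[1],uv[0]])
S=6;c=cv2.resize(im[165:270,245:375],None,fx=S,fy=S,interpolation=cv2.INTER_CUBIC)[:,:,::-1].copy()
def dr(P,col):
    q=(proj(p,bpts(r.x,P))-[245,165]+.5)*S-.5; cv2.polylines(c,[np.int32(q.round())],True,col,1)
dr([(.08,.12,.018),(.08,-.12,.018),(-.08,-.12,.018),(-.08,.12,.018)],(255,0,0))
dr([(.06,.1,.033),(.06,-.028,.033),(.078,-.028,.033),(.078,.118,.033),(-.076,.118,.033),(-.076,.1,.033)],(0,0,255))
cv2.imwrite("pics/c1.png",c)
E
```

```text
[0.53995283 0.04433139 0.14987131] [[ -2.4   6. ]
 [  2.4  -2.8]
 [  0.8   1.8]
 [ -0.5  -1.3]
 [-11.6  -9.2]
 [  0.3  -2.8]
 [  1.2   5.7]
 [  2.4   1.3]]
(262, 225) [218 143  79] [ 14 163 218]
(300, 187) [233 162  89] [ 15 158 233]
(305, 237) [205 165 117] [ 16 109 205]
(350, 230) [245 233 176] [ 25  72 245]
(350, 196) [247 229 158] [ 24  92 247]
```

View pics/c1.png

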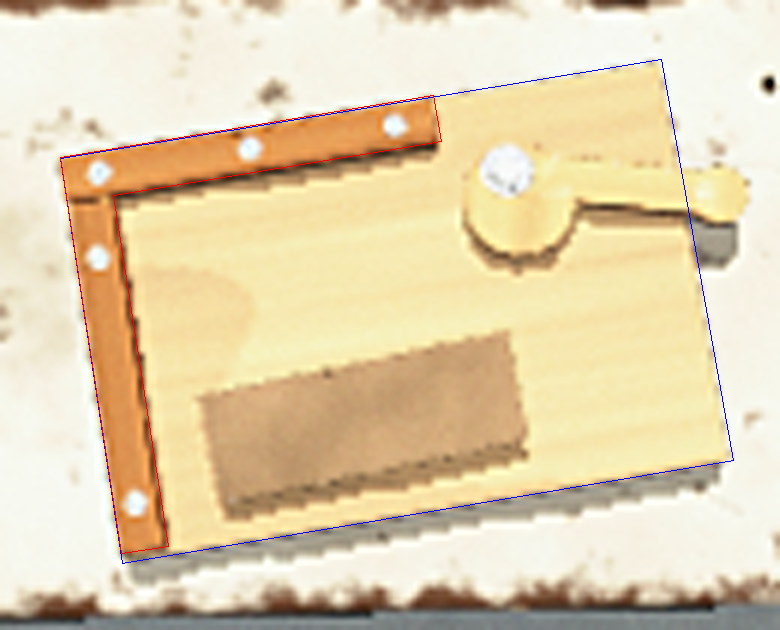

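The overlay matches the board closely. Next I measure the stone's top corners and the lever angle in the board frame, then the first targets in tool axes.

```bash
cat >> h.py <<'E'
B=(0.540,0.0443,0.150)
def toB(X):
    d=np.array(X)[:2]-B[:2]; c,s=np.cos(B[2]),np.sin(B[2]); return np.array([c*d[0]+s*d[1],-s*d[0]+c*d[1]])
def st():
    s=monitor.read_state(); M=R.from_rotvec(s["tcp_rot"]).as_matrix(); return s,M
def to(xb,yb,z,ang=None):
    """shift in tool axes to reach board xy, world z; turn so tool x lies at board-angle ang"""
    s,M=st(); t=bpts(B,(xb,yb,z))[0]; d=M.T@(t-s["tool_pos"])
    cur=np.arctan2(M[1,0],M[0,0])-B[2]
    turn=0 if ang is None else (-(ang-cur)+np.pi)%(2*np.pi)-np.pi
    print("t",round(s["time"],2),"tcpB",toB(s["tool_pos"]).round(4),"z",round(s["tool_pos"][2],4),"curang",round(cur,3),"shift",d.round(4),"turn",round(turn,3),"F",np.round(s["wrist_force"],1))
E
python3 - <<'E'
from h import *
p=viewer.read_camera("top")
f=lambda u,v,z:toB(at_z(p,((u+.5)/6-.5+245,(v+.5)/6-.5+165),z)).round(4)
for u,v in[(203,397),(512,332),(526,440),(222,505)]: print("stone",f(u,v,.042))
print("pivot",f(507,170,.042),"tip",f(722,193,.036),"cam",f(520,210,.036))
to(-.04,-.08,.15,np.pi/2)
print(np.array(p["T"])[:3,3])
E
```

```text
stone [-0.0231  0.0773]
stone [-0.0181 -0.0422]
stone [-0.0593 -0.0406]
stone [-0.0644  0.0765]
pivot [ 0.0434 -0.0508] tip [ 0.0217 -0.1315] cam [ 0.028  -0.0535]
t 1.55 tcpB [0.0469 0.3694] z 0.2313 curang 2.086 shift [-0.3483 -0.2969  0.0813] turn 0.515 F [-1.2 -1.2  1. ]
[0.47623805 0.03536901 0.92766299]
```

Request:
{"name": "step_arm", "arguments": {
  "series": [-0.04,-0.034,0,0.15,-0.085,-0.072,0,0.33,-0.13,-0.111,0,0.5,-0.175,-0.149,0,0.515,-0.22,-0.187,0.02,0.515,-0.265,-0.226,0.04,0.515,-0.31,-0.264,0.06,0.515,-0.348,-0.297,0.081,0.515],
  "gripper": 0
}}

```text
time: 2.55
tool_pos: [0.5122, -0.0427, 0.1502]
tcp_rot: [2.049, 2.38, 0.001]
wrist_force: [0.8, -0.0, -0.1]
width: -0.002
grip_force: 0.0
```

```bash
python3 -c "
from h import *
to(-.0405,-.078,.025,np.pi/2)"
```

```text
t 2.55 tcpB [-0.0405 -0.0819] z 0.1502 curang 1.57 shift [ 0.004  -0.0002  0.1252] turn -0.001 F [ 0.8 -0.  -0.1]
```

Request:
{"name": "step_arm", "arguments": {
  "series": [0,0,0.04,0,0,0,0.08,0,0.001,0,0.11,0,0.002,0,0.125,0,0.002,0,0.125,0]
}}

```text
time: 3.18
tool_pos: [0.5112, -0.0384, 0.0246]
tcp_rot: [-2.047, -2.381, 0.002]
wrist_force: [0.4, 0.6, -0.1]
width: 0.004
grip_force: 0.0
```

```bash
python3 -c "
from h import *
to(-.0405,-.035,.025,np.pi/2)
p=viewer.read_camera('top');c=cv2.resize(np.array(p['image'])[165:270,245:375],None,fx=6,fy=6,interpolation=cv2.INTER_CUBIC)
cv2.imwrite('pics/c2.png',c[:,:,::-1])"
```

```text
t 3.17 tcpB [-0.0409 -0.0775] z 0.0246 curang 1.571 shift [ 0.0425  0.0004 -0.0004] turn 0.0 F [ 0.4  0.6 -0.1]
```

View pics/c2.png

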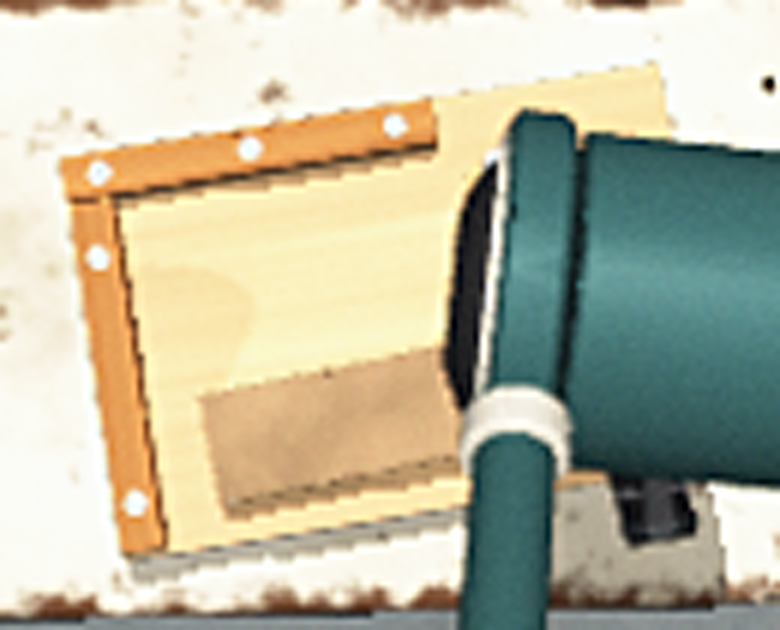

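The arm hides part of the view, but the stone hasn't moved. Now I push it left, stopping short of the end stop.

Request:
{"name": "step_arm", "arguments": {
  "series": [0.008,0,0,0,0.014,0,0,0,0.019,0,0,0,0.024,0,0,0,0.029,0,0,0,0.034,0,0,0,0.038,0,0,0,0.041,0,0,0]
}}

```text
time: 4.22
tool_pos: [0.506, 0.0019, 0.0255]
tcp_rot: [2.048, 2.381, 0.0]
wrist_force: [0.0, -2.9, 3.0]
width: -0.002
grip_force: 1.7
```

Request:
{"name": "step_arm", "arguments": {
  "series": [0.001,0,0,0,0.001,0,0,0]
}}

```text
time: 4.47
tool_pos: [0.5058, 0.0029, 0.0254]
tcp_rot: [2.049, 2.381, 0.001]
wrist_force: [0.1, -2.2, 1.5]
width: -0.001
grip_force: 1.3
```

```bash
python3 -c "
from h import *
to(-.0405,-.035,.025,np.pi/2)
p=viewer.read_camera('top')
f=lambda u,v,z:toB(at_z(p,(u,v),z)).round(4)
im=np.array(p['image']);h=cv2.cvtColor(im,cv2.COLOR_RGB2HSV)
m=((h[...,1]>90)&(h[...,1]<135)&(h[...,0]<20)&(h[...,2]>140)).astype(np.uint8)
m[:190]=0;m[:,:262]=0
n,l,s,c=cv2.connectedComponentsWithStats(m);i=1+s[1:,4].argmax();print(s[i])
q=cv2.approxPolyDP(cv2.findContours((l==i).astype(np.uint8),0,2)[0][0],4,True)[:,0]
for a in q: print(a,f(*a,.042))
c=cv2.resize(im[165:270,245:375],None,fx=6,fy=6,interpolation=cv2.INTER_CUBIC)
cv2.imwrite('pics/c3.png',c[:,:,::-1])"
```

```text
t 4.47 tcpB [-0.04   -0.0358] z 0.0254 curang 1.571 shift [ 0.0008 -0.0005  0.0004] turn -0.0 F [ 0.1 -2.2  1.5]
[271 228  22  25 415]
[289 228] [-0.0209  0.0526]
[271 231] [-0.0208  0.094 ]
[275 252] [-0.0691  0.0923]
[291 248] [-0.0662  0.0553]
```

View pics/c3.png

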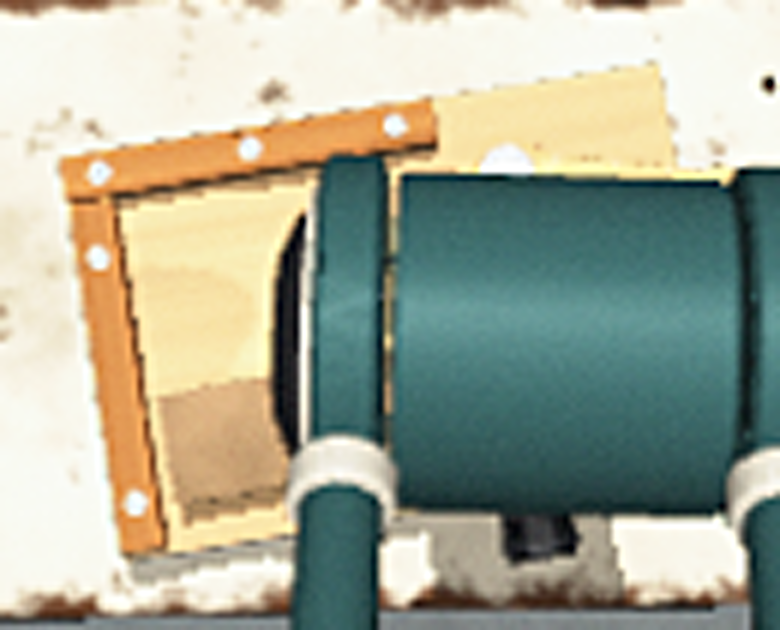

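Request:
{"name": "step_arm", "arguments": {
  "series": [-0.015,0,0,0,-0.018,0,-0.03,0,-0.018,-0.01,-0.06,0,-0.01,-0.02,-0.07,0],
  "gripper": 0
}}

```text
time: 5.03
tool_pos: [0.4882, -0.0105, 0.0967]
tcp_rot: [2.05, 2.379, 0.003]
wrist_force: [-1.1, 0.6, -0.1]
width: -0.0
grip_force: 0.0
```

```bash
python3 -c "
from h import *
print(np.round(st()[0]['q'],2))
to(-.092,.036,.08,0)"
```

```text
[-0.07  0.04  2.13  0.    0.97 -0.22]
t 5.03 tcpB [-0.0594 -0.0465] z 0.0967 curang 1.569 shift [ 0.0824 -0.0327  0.0166] turn 1.569 F [-1.1  0.6 -0.1]
```

Request:
{"name": "step_arm", "arguments": {
  "series": [0.01,-0.005,0,0.185,0.02,-0.01,0,0.37,0.035,-0.015,0,0.555,0.05,-0.02,0,0.74,0.065,-0.026,0,0.925,0.075,-0.03,0,1.11,0.082,-0.033,0,1.295,0.082,-0.033,0,1.48],
  "gripper": 0.5
}}

```text
time: 6.02
tool_pos: [0.4405, 0.0667, 0.0939]
tcp_rot: [-3.119, -0.369, 0.004]
wrist_force: [-0.7, 0.5, 0.3]
width: 0.498
grip_force: 0.0
```

```bash
python3 -c "
from h import *
print(np.round(st()[0]['q'],2))
to(-.092,.036,.022,0)"
```

```text
[ 0.09 -0.04  2.21  0.    0.97  1.43]
t 6.03 tcpB [-0.095  0.037] z 0.0939 curang 0.085 shift [0.0031 0.0014 0.0719] turn 0.085 F [-0.7  0.5  0.3]
```

Request:
{"name": "step_arm", "arguments": {
  "series": [0,0,0,0.085,0.001,0.001,0.03,0.085,0.001,0.001,0.055,0.085,0.001,0.001,0.07,0.085,0.001,0.001,0.07,0.085]
}}

```text
time: 6.65
tool_pos: [0.4417, 0.0654, 0.0237]
tcp_rot: [-3.132, -0.244, 0.006]
wrist_force: [0.7, 0.3, 0.1]
width: 0.501
grip_force: 0.0
```

```bash
python3 -c "
from h import *
to(.007,.036,.022,0)"
```

```text
t 6.65 tcpB [-0.0941  0.0355] z 0.0237 curang 0.006 shift [1.011e-01 1.000e-04 1.200e-03] turn 0.006 F [0.7 0.3 0.1]
```

Push toward the fence, roughly 90 mm of the 101 mm first.

Request:
{"name": "step_arm", "arguments": {
  "series": [0.01,0,0.001,0.006,0.018,0,0.001,0.006,0.026,0,0.001,0.006,0.034,0,0.001,0.006,0.043,0,0.001,0.006,0.052,0,0.001,0.006,0.061,0,0.001,0.006,0.07,0,0.001,0.006]
}}

```text
time: 7.65
tool_pos: [0.5134, 0.0764, 0.0243]
tcp_rot: [3.133, 0.235, -0.0]
wrist_force: [-2.1, -0.7, 1.8]
width: 0.498
grip_force: 1.8
```

Request:
{"name": "step_arm", "arguments": {
  "series": [0.008,0,0,0,0.014,0,0,0,0.018,0,0,0,0.021,0,0,0,0.021,0,0,0]
}}

```text
time: 8.28
tool_pos: [0.5341, 0.0795, 0.0243]
tcp_rot: [-3.133, -0.235, -0.002]
wrist_force: [-1.3, -0.4, -0.8]
width: 0.496
grip_force: 0.3
```

```bash
python3 -c "
from h import *
to(.007,.036,.022,0)
p=viewer.read_camera('top');c=cv2.resize(np.array(p['image'])[165:270,245:375],None,fx=6,fy=6,interpolation=cv2.INTER_CUBIC)
cv2.imwrite('pics/c4.png',c[:,:,::-1])"
```

```text
t 8.28 tcpB [-0.0005  0.0357] z 0.0243 curang -0.0 shift [ 0.0075 -0.0003  0.0023] turn -0.0 F [-1.3 -0.4 -0.8]
```

View pics/c4.png

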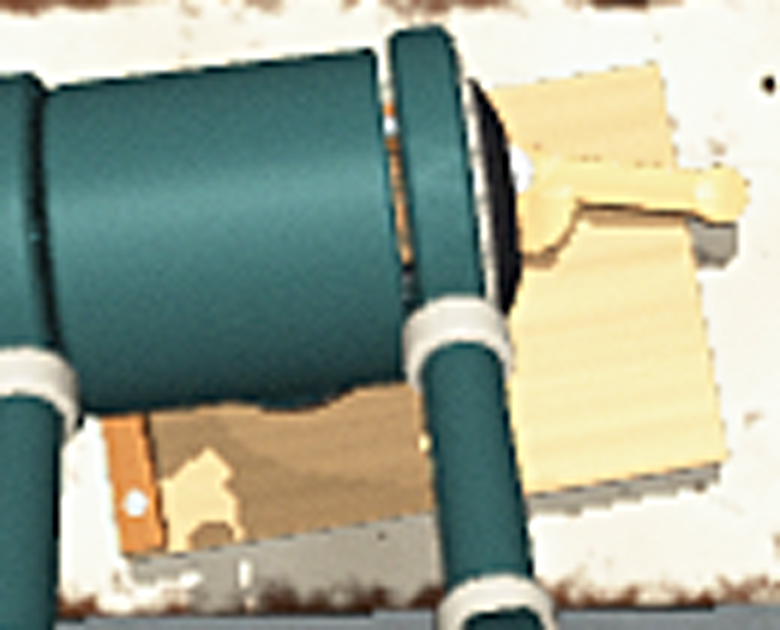

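The arm hides the stone and the lever hasn't moved. I go on pressing gently and watch the force.

Request:
{"name": "step_arm", "arguments": {
  "series": [0.002,0,0,0,0.004,0,0,0,0.006,0,0,0,0.006,0,0,0]
}}

```text
time: 8.82
tool_pos: [0.54, 0.0804, 0.0243]
tcp_rot: [-3.133, -0.235, -0.001]
wrist_force: [-2.3, -0.1, 0.3]
width: 0.499
grip_force: 0.7
```

Request:
{"name": "step_arm", "arguments": {
  "series": [0.001,0,0,0,0.002,0,0,0,0.002,0,0,0]
}}

```text
time: 9.2
tool_pos: [0.5417, 0.0807, 0.0243]
tcp_rot: [-3.133, -0.235, -0.001]
wrist_force: [-2.2, -0.5, 0.6]
width: 0.502
grip_force: 1.2
```

Request:
{"name": "step_arm", "arguments": {
  "series": [0.001,0,0,0,0.002,0,0,0,0.002,0,0,0]
}}

```text
time: 9.57
tool_pos: [0.5418, 0.0807, 0.024]
tcp_rot: [3.133, 0.234, -0.006]
wrist_force: [-7.3, -1.4, 5.2]
width: 0.5
grip_force: 3.6
```

Request:
{"name": "step_arm", "arguments": {
  "series": [0.001,0,0,0,0.002,0,0,0,0.002,0,0,0]
}}

```text
time: 9.95
tool_pos: [0.5419, 0.0807, 0.0236]
tcp_rot: [3.132, 0.234, -0.012]
wrist_force: [-11.6, -2.5, 9.7]
width: 0.501
grip_force: 5.8
```

The stone is against the fence. I back off, lift and look.

Request:
{"name": "step_arm", "arguments": {
  "series": [-0.012,0,0,0,-0.02,0,-0.02,0,-0.02,0.02,-0.06,-0.185,-0.02,0.06,-0.08,-0.37,-0.02,0.1,-0.08,-0.555,-0.02,0.14,-0.08,-0.74,-0.01,0.165,-0.08,-0.925,0.02,0.165,-0.08,-1.11],
  "gripper": 0
}}

```text
time: 10.95
tool_pos: [0.5905, -0.0812, 0.1047]
tcp_rot: [2.534, 1.853, 0.002]
wrist_force: [-0.3, -0.3, -0.2]
width: 0.001
grip_force: 0.0
```

```bash
python3 -c "
from h import *
to(.055,-.127,.1,np.pi-.27)
p=viewer.read_camera('top');c=cv2.resize(np.array(p['image'])[165:270,245:375],None,fx=6,fy=6,interpolation=cv2.INTER_CUBIC)[:,:,::-1].copy()
q=(proj(p,bpts(B,[(.06,.1,.042),(.06,-.02,.042),(.018,-.02,.042),(.018,.1,.042)]))-[245,165]+.5)*6-.5
cv2.polylines(c,[np.int32(q.round())],True,(0,0,255),1)
cv2.imwrite('pics/c5.png',c)"
```

```text
t 10.95 tcpB [ 0.0311 -0.1317] z 0.1047 curang 1.113 shift [0.0147 0.0193 0.0047] turn -1.759 F [-0.3 -0.3 -0.2]
```

View pics/c5.png

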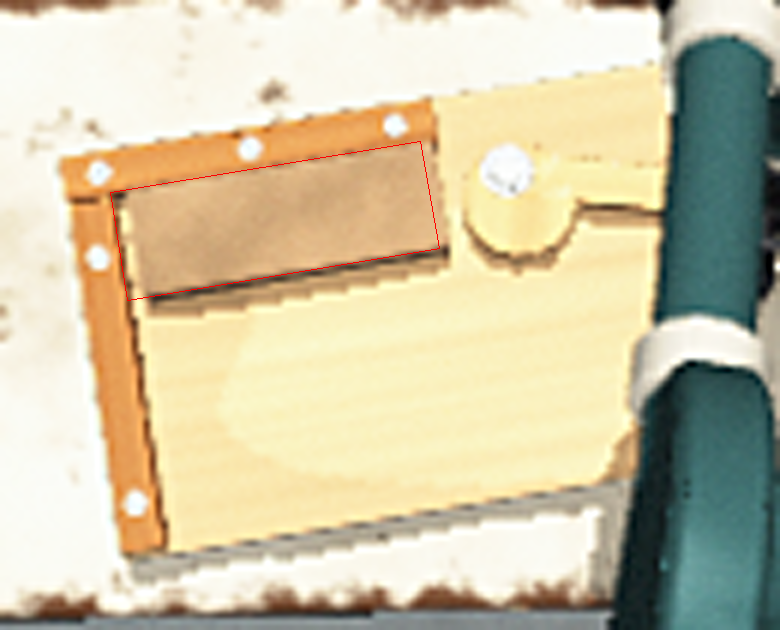

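The stone lies flat along the fence with about 5 mm left to the stop, which the cam will close. Next I turn and descend behind the lever handle.

Request:
{"name": "step_arm", "arguments": {
  "series": [0.015,0.019,0,-0.185,0.015,0.019,0,-0.37,0.015,0.019,0,-0.555,0.015,0.019,0,-0.74,0.015,0.019,0,-0.925,0.015,0.019,0,-1.11,0.015,0.019,0,-1.295,0.015,0.019,0,-1.48]
}}

```text
time: 12.0
tool_pos: [0.6131, -0.0703, 0.1045]
tcp_rot: [0.618, 3.078, 0.0]
wrist_force: [0.0, 0.4, -0.3]
width: -0.002
grip_force: 0.0
```

Request:
{"name": "step_arm", "arguments": {
  "series": [0,0,0,-0.14,0,0,0,-0.28,0,0,0,-0.28]
}}

```text
time: 12.38
tool_pos: [0.613, -0.0704, 0.1045]
tcp_rot: [0.194, 3.134, -0.0]
wrist_force: [0.5, 0.2, 0.1]
width: 0.002
grip_force: 0.0
```

```bash
python3 -c "
from h import *
print(np.round(st()[0]['q'],2))
to(.055,-.127,.025,np.pi-.27)"
```

```text
[-0.15  0.26  1.85  0.    1.03 -1.6 ]
t 12.38 tcpB [ 0.055  -0.1243] z 0.1045 curang 2.868 shift [-0.0005 -0.0026  0.0795] turn -0.004 F [0.5 0.2 0.1]
```

Request:
{"name": "step_arm", "arguments": {
  "series": [0,-0.001,0.03,0,0,-0.002,0.055,0,0,-0.002,0.075,0,0,-0.002,0.08,0,0,-0.002,0.08,0]
}}

```text
time: 13.0
tool_pos: [0.6124, -0.0724, 0.0243]
tcp_rot: [0.192, 3.136, 0.0]
wrist_force: [-0.0, -0.6, -0.2]
width: 0.001
grip_force: 0.0
```

```bash
cat >> h.py <<'E'
def arc(angs,off=.0195,r=.07,z=.0245):
    s,M=st(); cur=np.arctan2(M[1,0],M[0,0])-B[2]; to(0.044,-.052,z)
    for a in angs:
        g=np.array([.044,-.052])+r*np.array([-np.sin(a),-np.cos(a)])+off*np.array([np.cos(a),-np.sin(a)])
        d=M.T@(bpts(B,(*g,z))[0]-s["tool_pos"]); t=(-(np.pi-a-cur)+np.pi)%(2*np.pi)-np.pi
        print(round(a,2),d.round(4),round(t,3))
E
python3 -c "
from h import *
arc(np.arange(.27,1.25,.12))"
```

```text
t 13.0 tcpB [ 0.0542 -0.1262] z 0.0243 curang 2.869 shift [ 0.0298  0.0688 -0.0002] turn 0 F [-0.  -0.6 -0.2]
0.27 [ 0.0101 -0.0012 -0.0002] -0.002
0.39 [ 0.0186 -0.003  -0.0002] 0.118
0.51 [ 0.0273 -0.0039 -0.0002] 0.238
0.63 [ 0.036  -0.0036 -0.0002] 0.358
0.75 [ 0.0446 -0.0024 -0.0002] 0.478
0.87 [ 0.0531 -0.0001 -0.0002] 0.598
0.99 [ 0.0611  0.0032 -0.0002] 0.718
1.11 [ 0.0687  0.0074 -0.0002] 0.838
1.23 [ 0.0758  0.0125 -0.0002] 0.958
```

Request:
{"name": "step_arm", "arguments": {
  "series": [0.01,-0.001,0,0,0.0186,-0.003,0,0.118,0.0273,-0.004,0,0.238,0.036,-0.0036,0,0.358,0.0446,-0.0024,0,0.478,0.0531,0,0,0.598,0.0611,0.0032,0,0.718,0.0687,0.0074,0,0.838]
}}

```text
time: 14.0
tool_pos: [0.5462, -0.0575, 0.026]
tcp_rot: [1.454, 2.78, 0.001]
wrist_force: [1.6, -2.8, 0.0]
width: 0.001
grip_force: 1.2
```

```bash
python3 -c "
from h import *
arc(np.arange(1.11,1.72,.08))"
```

```text
t 14.0 tcpB [-0.0091 -0.1015] z 0.026 curang 2.028 shift [0.021  0.0695 0.0016] turn 0 F [ 1.6 -2.8  0. ]
1.11 [ 0.0013 -0.0004  0.0015] -0.004
1.19 [ 0.0069 -0.0018  0.0014] 0.076
1.27 [ 0.0127 -0.0027  0.0014] 0.156
1.35 [ 0.0185 -0.0031  0.0014] 0.236
1.43 [ 0.0243 -0.0031  0.0014] 0.316
1.51 [ 0.0301 -0.0026  0.0013] 0.396
1.59 [ 0.0358 -0.0017  0.0013] 0.476
1.67 [ 0.0414 -0.0002  0.0013] 0.556
```

Request:
{"name": "step_arm", "arguments": {
  "series": [0.007,-0.0018,0.001,0.076,0.0127,-0.0027,0.001,0.156,0.0185,-0.003,0.001,0.236,0.0243,-0.003,0.001,0.316,0.027,-0.0029,0.001,0.356,0.03,-0.0026,0.001,0.396,0.03,-0.0026,0.001,0.396]
}}

```text
time: 14.88
tool_pos: [0.527, -0.0341, 0.025]
tcp_rot: [1.967, 2.445, 0.003]
wrist_force: [2.2, -2.2, 2.1]
width: 0.002
grip_force: 1.2
```

```bash
python3 -c "
from h import *
arc(np.arange(1.5,1.8,.05))"
```

```text
t 14.88 tcpB [-0.0246 -0.0756] z 0.025 curang 1.636 shift [0.0191 0.07   0.0007] turn 0 F [ 2.2 -2.2  2.1]
1.5 [-0.0008  0.0001  0.0005] -0.005
1.55 [ 0.0027 -0.0008  0.0005] 0.045
1.6 [ 0.0063 -0.0016  0.0004] 0.095
1.65 [ 0.0099 -0.0021  0.0004] 0.145
1.7 [ 0.0135 -0.0025  0.0004] 0.195
1.75 [ 0.0171 -0.0027  0.0004] 0.245
1.8 [ 0.0207 -0.0027  0.0004] 0.295
```

Now pressing on slowly while I watch the force.

Request:
{"name": "step_arm", "arguments": {
  "series": [0.0015,-0.0004,0,0.02,0.003,-0.001,0,0.045,0.003,-0.001,0,0.045]
}}

```text
time: 15.25
tool_pos: [0.5258, -0.032, 0.0245]
tcp_rot: [2.022, 2.399, 0.002]
wrist_force: [2.2, -5.2, 3.6]
width: -0.001
grip_force: 2.9
```

Request:
{"name": "step_arm", "arguments": {
  "series": [0.0015,-0.0004,0,0.02,0.003,-0.0006,0,0.045,0.003,-0.0006,0,0.045]
}}

```text
time: 15.62
tool_pos: [0.5248, -0.0303, 0.0245]
tcp_rot: [2.074, 2.353, -0.0]
wrist_force: [2.9, -11.4, 3.6]
width: 0.003
grip_force: 5.0
```

Request:
{"name": "step_arm", "arguments": {
  "series": [0.0015,-0.0002,0,0.02,0.003,-0.0004,0,0.04,0.003,-0.0004,0,0.04]
}}

```text
time: 16.0
tool_pos: [0.5238, -0.0281, 0.0245]
tcp_rot: [2.12, 2.311, -0.002]
wrist_force: [1.0, -13.3, 3.1]
width: -0.0
grip_force: 6.4
```

```bash
python3 -c "
from h import *
arc(np.arange(1.6,1.95,.05))"
```

```text
t 16.0 tcpB [-0.0269 -0.0692] z 0.0245 curang 1.507 shift [0.0217 0.0697 0.0001] turn 0 F [  1.  -13.3   3.1]
1.6 [-0.0002  0.0004 -0.    ] -0.035
1.65 [ 0.0033 -0.0006 -0.    ] 0.015
1.7 [ 0.0068 -0.0015 -0.0001] 0.065
1.75 [ 0.0104 -0.0021 -0.0001] 0.115
1.8 [ 0.014  -0.0026 -0.0001] 0.165
1.85 [ 0.0176 -0.0029 -0.0001] 0.215
1.9 [ 0.0212 -0.003  -0.0001] 0.265
```

Request:
{"name": "step_arm", "arguments": {
  "series": [0.001,-0.0002,0,0,0.002,-0.0004,0,0,0.002,-0.0004,0,0]
}}

```text
time: 16.38
tool_pos: [0.5236, -0.0277, 0.0245]
tcp_rot: [2.117, 2.311, -0.004]
wrist_force: [1.6, -17.8, 3.1]
width: 0.0
grip_force: 9.3
```

Request:
{"name": "step_arm", "arguments": {
  "series": [-0.004,0,0,0,-0.015,0,0,0,-0.03,0,0,0,-0.035,0,-0.03,0,-0.04,0,-0.08,0,-0.06,0,-0.12,0,-0.11,0,-0.13,0,-0.16,0,-0.13,0]
}}

```text
time: 17.38
tool_pos: [0.5357, -0.1841, 0.1548]
tcp_rot: [2.123, 2.314, 0.002]
wrist_force: [0.7, -0.4, 0.0]
width: -0.0
grip_force: 0.0
```

```bash
python3 -c "
from h import *
to(0,0,.1)
p=viewer.read_camera('top');c=cv2.resize(np.array(p['image'])[165:270,245:375],None,fx=6,fy=6,interpolation=cv2.INTER_CUBIC)[:,:,::-1].copy()
q=(proj(p,bpts(B,[(.06,.1,.042),(.06,-.02,.042),(.018,-.02,.042),(.018,.1,.042)]))-[245,165]+.5)*6-.5
cv2.polylines(c,[np.int32(q.round())],True,(0,0,255),1)
cv2.imwrite('pics/c6.png',c)"
```

```text
t 17.38 tcpB [-0.0384 -0.2252] z 0.1548 curang 1.507 shift [0.2272 0.0238 0.0547] turn 0 F [ 0.7 -0.4  0. ]
```

View pics/c6.png

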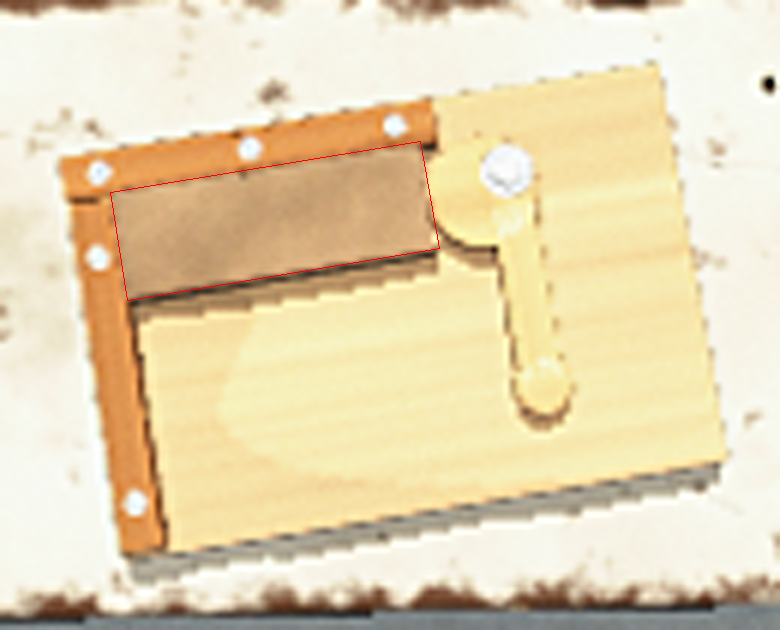

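The stone fills its home outline with no gap at the fence or the stop. The cam bears on its right end at about (432,200), the lever stayed where I left it, and the arm is clear.

```bash
python3 -c "
from workcell import job
print(job.finish_job())"
```

```text
the job is handed in; nothing more can be done
None
```

The whetstone is square in the corner of fence and end stop, the cam lever is wedged against its other end at about 1.6 rad and stayed there when released, and the job was handed in after about 17.4 s (no verdict was returned).

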